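# Hold the magnifier over the snowflake

## Robot

A 6-joint arm with a two-finger parallel gripper is mounted at the origin on the work surface. World frame = base frame: x ahead of the robot, y to its left, z up, the work surface at z = 0. Lengths are in mm, angles in rad, forces in N, time in s.
With the tool pointing down it reaches from about 250 to 775 mm from the base axis. Payload 4 kg.
Tool frame: the origin (TCP) lies midway between the tips of the shut fingers; the grasp point (between the pads) lies 19 mm behind it (bot.grasp_offset is the distance from the TCP to the grasp point, in mm); z points along the fingers, y is the line along which they close (so a half turn about z gives the same grasp; the last joint's range is limited). The gripper opens to 94 mm and grips with 3 to 60 N. Pads are 16 mm wide; open, the fingers measure 119 mm over their backs; the gripper's body (75 mm by 177 mm) begins 78 mm behind the grasp point.
Start: joints at [-1.346, 0.087, 1.371, -0, 1.684, -0.103], TCP at [177.076, -520.734, 205.506] pointing down, gripper open.
Joint ranges: [-3.1, 3.1], [-0.76, 2.03], [0.27, 2.55], [-1.08, 4.22], [0.17, 2.65], [-2.57, 2.57]. Speed limits (rad/s): [2.79, 2.79, 3.14, 3.14, 3.14, 3.14].

## Interface

Orientations are given as a rotation vector (axis times angle).
In Python, from station import telemetry, grab_frame, camera_model, finish_job, masks_of, bot gives the robot as it stands. The module is installed in compiled form; this text tells all that it offers.
- The arm moves only by the tool step_arm, never from a script. Its argument "rows" is a list of rows, each a list of 5 numbers: the shift along the tool's x, y, z in cm, then the turn about the tool's z in degrees, then the finger opening in cm, from 0 to 9.4. In form: [[dx, dy, dz, turn, hand], ...]. A call has 1 to 10 rows; each row shifts and turns the commanded pose from where the row before left it, along the tool's axes as they then stand; what a row does not reach is not made up. A row lasts 1/10 s, in which the tool goes at most 50 mm and 8.59 degrees, less where a joint would pass 70% of its speed; a pose out of reach is approached as far as the arm can. A call is refused whole if a number of a shift passes 5 or a number of a turn 8.59, either way. A call with a gripper value outside its range is refused whole. The fingers move at their own pace and stop on an object; the grip force is fixed at half the most. Time passes only in rows, so rows that do not move let the fingers close. It gives the time, the measured TCP pose, the force, the opening and the grip force at its end, in the units of the state.
- telemetry.observe(): the state, without advancing time (a new reading comes with each control period).
- grab_frame(name): name is "scene" or "side" or "wrist"; returns the picture (420x560x3 uint8, red, green, blue); there is no depth.
- camera_model(name): a dict with "fx", "fy", "cx", "cy" (pixels), "eye" and "attitude" of the camera in the world. Camera axes: x right, y down, z forward; pixel columns grow to the right and rows downward; lengths in mm; the calibration is good to about 2 mm. A picture is of the moment at which its call begins: read the wrist's pose just before it. camera_model takes no time and is no camera call; for the wrist camera it gives the pose at the moment of the call.
- finish_job(): hands the job in; it is judged then, once.
Trained networks look in the newest picture that a camera, given by its name, has taken for a name from the list of things; names that differ only in an ending like _2 or _b are one class to them, and where a whole thing is asked for, a point or a joint stands for the part that bears it (a point fixed in the world has none). Each returns a list of dicts, best first, with "conf" (0 to 1); they miss things now and then, are a little off and sometimes report something else, mostly with a low value. They report only what shows in the picture. A call takes as long as a camera call. They do not tell look-alikes from the thing itself.
- masks_of(camera, label): "mask" (420x560 bool, what is visible of it) and "extent" ([left, top, right, bottom] in pixels, round what is visible of it).
The state is a dict: "time_s": time; "qpos": joint angles; "qd": joint speeds; "joint_efforts": joint torques, N m; "position": TCP position; "tcp_rot": TCP orientation; "ft_force": force on the tool from outside, world axes, zero at the start; "wrist_torque": the same for the moment, N m; "opening": opening from 0.0 (shut) to 1.0 (fully open); "finger_force": force on a finger pad.
Only numpy, scipy, OpenCV 4.12 (cv2) and the standard library are available. Lean on these libraries where they do the work, as an engineer would, in place of code of your own. Each camera call takes 0.05 s, during which the arm holds its last target. There are 200 camera calls.

## Task

Draw the larger of the two magnifying glasses out of its slanted wooden stand by the handle, turn it so that the lens is level, and hold it still with the lens centred about 10 cm above the plywood snowflake so that its glue joints can be inspected. Leave the snowflake and everything else where they are. Finish while still holding the magnifier raised there by its handle; do not put it down or let go.

Things in the scene. Friction and masses are not known exactly. Their poses are not given: they have to be found in the camera images.
- mag_grip (a point): Larger magnifier (black, about 75 g), point to grip on the handle's centre line: 88 mm from its foot, 33 mm from the socket mouth, 35 mm from the lens rim. x runs along the handle to the lens, y across it in the lens plane, z normal to the lens. At the start x rises 45 deg towards the stand's +x, z looks up and back. Handle: bar 115 mm long, 18 mm wide (y, grip across this), 14 mm thick (z).
- mag_lens (a point): Centre of the larger magnifier's round lens, 75 mm from mag_grip along +x. The lens with its rim is 80 mm across and 9 mm thick; same axes as mag_grip.
- mag_foot (a point): Foot end of the larger magnifier's handle, 88 mm from mag_grip along -x; at the start at the bottom of a socket 55 mm deep.
- small_grip (a point): Smaller magnifier (lens 54 mm across, same handle), in the other socket: the same point of its handle, 88 mm from the foot. Leave it there.
- stand: Fixed light wood stand, 200 mm wide (y), 130 mm deep, 93 mm high; origin at table level, mid-width. Two sockets 130 mm apart along y, 55 mm deep, axes leaning 45 deg from vertical towards the stand's +x, about 1 mm clearance round the handle. The larger magnifier may be in either; draw it out along the socket's axis by 60 mm or more before turning it.
- flake_center (a point): Centre of the plywood snowflake ornament lying flat on the table: six straight arms with small side twigs, 76 mm across, 8 mm thick; this point is 4 mm above the table.
- round_center (a point): Centre of a plain round plywood ornament, 56 mm across, 8 mm thick. A bystander.
- square_center (a point): Centre of a plain square plywood ornament, 50 mm, 8 mm thick. A bystander.
- tape_mid (a point): Middle of a white tape roll lying flat, 76 mm across, 18 mm high. A bystander.
- pencil_mid (a point): Middle of a yellow pencil lying on the table, 165 mm long along its x. A bystander.
- glue_mid (a point): Middle of a standing glue stick, 32 mm across, 95 mm high. A bystander.
- eraser_mid (a point): Middle of a white eraser, 45 x 22 x 12 mm. A bystander.
Things that resemble listed ones, but are neither listed nor needed, are in the scene too. Leave any blue, orange or pink look-alike of the part that bears flake_center alone.

How it is judged (in metres and radians):
On the way:
1. the larger magnifier has been drawn right out of its socket (foot of the handle over 85 mm above the table) (height (world z) of mag_foot above 0.085 m), for 0.1 s.
At the end, for the whole second after the job is handed in: The fingers hold the larger magnifier still by its handle, clear of the stand; lens level within 12 deg, its centre within 25 mm of the snowflake's centre seen from above and 60 to 150 mm above the table; everything else within 25 mm of where it began (horizontal distance between mag_lens and flake_center below 0.025 m and height (world z) of mag_lens between 0.06 and 0.15 m and angle between the z axis of mag_lens and the z axis of stand, either way round below 0.21 rad and contact force between mag and the fingers above 1 N and contact force between mag and stand below 0.1 N and distance between the grasp point and mag_lens above 0.045 m and linear speed of mag below 0.02 m/s and angular speed of mag below 0.2 rad/s and distance of each of small_grip, round_center, square_center, tape_mid, pencil_mid, glue_mid, eraser_mid, flake_center from where it was at the start of the episode below 0.025 m); the arm keeps its last pose, push and grip.
It fails at once if the smaller magnifier is pushed more than 25 mm out of place (distance of small_grip from where it was at the start of the episode above 0.025 m).
It fails at once if an ornament is pushed more than 25 mm out of place (distance of any of flake_center, round_center, square_center from where it was at the start of the episode above 0.025 m).
It fails at once if tape, pencil, glue stick or eraser is pushed more than 25 mm out of place (distance of any of tape_mid, pencil_mid, glue_mid, eraser_mid from where it was at the start of the episode above 0.025 m).
It also fails if it takes over 42 s, if anything falls off the work surface, if the arm or the gripper's body presses on something with over 40 N, if the wrist force passes 120 N, or if a joint passes its speed limit or range.

## Working session

There is one attempt and no reset: what is moved stays moved. The work goes in short steps, Python scripts to look and compute and a tool call to move; the robot and the scene stay as the last step left them, time stands still between calls to the robot, and variables do not carry over. Pictures are saved under pics/ and viewed, at most 10 in all, crops included, and the job is handed in when it is done.

Besides the shell and the picture viewer there is one more tool, called as name([rows], argument=value, ...), one row to a line, values as JSON. step_arm: Moves the arm, as the interface text tells. Its arguments: {"type":"object","properties":{"rows":{"type":"array"}},"required":["rows"]}

```bash
mkdir -p pics
python3 - <<'E'
from station import *
import cv2,numpy as np
print(telemetry.observe())
for n in("scene","side"):
    im=grab_frame(n);cv2.imwrite(f"pics/{n}0.png",im[:,:,::-1])
    print(n,camera_model(n))
    for l in("mag_grip","stand","flake_center","small_grip"):
        print(l,[(round(d["conf"],2),d["extent"],np.argwhere(d["mask"]).mean(0)[::-1].round(1)) for d in masks_of(n,l)])
E
```

```text
{'time_s': 0.0, 'qpos': array([-1.34609178e+00,  8.79481750e-02,  1.37220250e+00, -1.18631398e-05,
        1.68357861e+00, -1.03134099e-01]), 'qd': array([ 0.00216752, -0.00073621,  0.00026982,  0.00198257,  0.00053085,
        0.00123471]), 'joint_efforts': array([-2.06141907e-03, -3.40191865e+01, -3.02425039e+01,  7.15989084e-02,
        3.30542272e-02, -1.64097787e-04]), 'position': array([ 176.95478843, -520.20077395,  204.33414579]), 'tcp_rot': array([-3.09737743e+00, -5.12314718e-01,  2.22216388e-04]), 'ft_force': array([-0.85039444, -0.32382941,  0.42607922]), 'wrist_torque': array([-0.02061509, -0.0020917 ,  0.00075226]), 'finger_force': 0.0, 'opening': 0.9997343046615073}
scene {'fx': 418.85054118987034, 'fy': 418.85054118987034, 'cx': 279.3891429755046, 'cy': 207.28413943818504, 'eye': array([ 968.53632677,  371.88393469, 1017.91662984]), 'attitude': array([-1.08744848, -2.63229905,  0.73554139])}
mag_grip [(0.87, [341.6, 285.1, 381.5, 319.0], array([362.1, 301.7]))]
stand [(0.88, [309.7, 237.4, 401.5, 325.2], array([355.7, 273.1]))]
flake_center [(0.75, [279.3, 224.4, 304.
[... 468 characters left out ...]
: array([-2.36099856,  0.03538612, -0.01665918])}
mag_grip [(0.85, [267.2, 102.7, 316.1, 140.6], array([294.5, 119. ])), (0.43, [290.3, 265.2, 318.2, 292.1], array([300., 278.])), (0.34, [236.1, 123.4, 291.4, 204.9], array([261. , 172.7]))]
stand [(0.82, [236.0, 124.1, 290.9, 207.8], array([261.2, 172.4]))]
flake_center [(0.83, [261.2, 222.1, 293.1, 253.7], array([275.6, 237.3])), (0.71, [166.1, 295.0, 203.2, 330.7], array([184. , 314.3])), (0.65, [298.3, 355.9, 337.6, 403.4], array([317.2, 377.3])), (0.62, [281.0, 304.1, 322.1, 343.2], array([301.6, 325.6]))]
small_grip [(0.98, [270.2, 140.9, 310.6, 178.7], array([292.6, 156.9])), (0.32, [198.9, 242.4, 212.9, 263.2], array([205. , 252.6]))]
```

View pics/scene0.png

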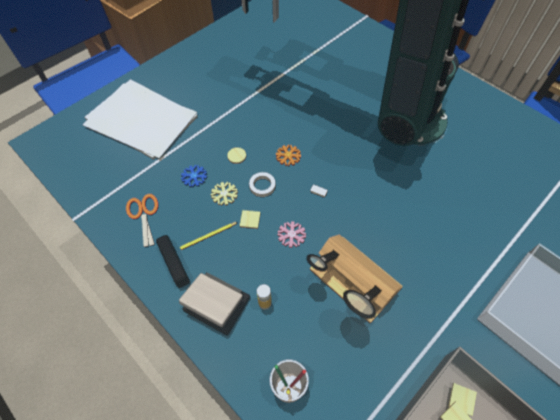

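View pics/side0.png

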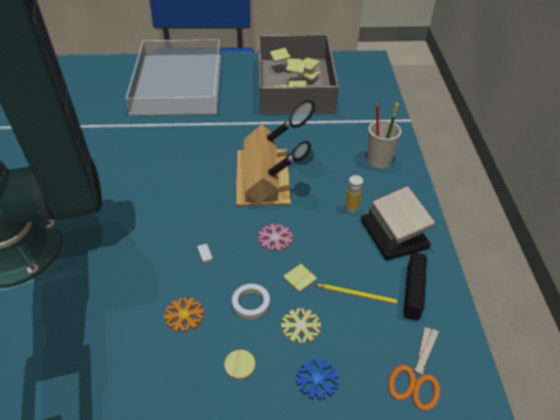

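The scene shows the larger magnifier near scene (360,303) / side (302,114), and the smaller near scene (317,262) / side (302,151). The natural plywood snowflake is at scene (224,193) / side (301,325). The tool can't tilt, so levelling will need the handle pivoted in the grip, for example against the stand's ridge.

```bash
cat > h.py <<'E'
import numpy as np,cv2
from scipy.spatial.transform import Rotation as R
from station import *
def ray(n,p,c=None):
    c=c or camera_model(n); d=R.from_rotvec(c["attitude"]).as_matrix()@np.array([(p[0]-c["cx"])/c["fx"],(p[1]-c["cy"])/c["fy"],1])
    return np.array(c["eye"]),d/np.linalg.norm(d)
def onz(n,p,z,c=None):
    e,d=ray(n,p,c); return e+d*(z-e[2])/d[2]
def tri(*obs):
    A=0;b=0
    for n,p in obs:
        e,d=ray(n,p); P=np.eye(3)-np.outer(d,d); A=A+P;b=b+P@e
    x=np.linalg.solve(A,b)
    return x,[round(float(np.linalg.norm((np.eye(3)-np.outer(ray(n,p)[1],ray(n,p)[1]))@(x-ray(n,p)[0]))),1) for n,p in obs]
def proj(n,X,c=None):
    c=c or camera_model(n); v=R.from_rotvec(c["attitude"]).as_matrix().T@(np.array(X)-c["eye"])
    return np.array([c["cx"]+c["fx"]*v[0]/v[2],c["cy"]+c["fy"]*v[1]/v[2]])
E
python3 - <<'E'
from h import *
np.set_printoptions(precision=1,suppress=True)
print("L",tri(("scene",(360,303.5)),("side",(302.5,114))))
print("S",tri(("scene",(317.5,262)),("side",(302,151))))
print("flake",onz("scene",(223.7,193.2),6),onz("side",(301.6,325.6),6))
a=cv2.imread("pics/scene0.png")[225:330,295:415];b=cv2.imread("pics/side0.png")[95:215,225:325]
cv2.imwrite("pics/c.png",np.hstack([cv2.resize(a,(457,400),interpolation=2),cv2.resize(b,(333,400),interpolation=2)]))
E
```

```text
L (array([652.6, 286.6, 149.1]), [3.0, 3.0])
S (array([643. , 156.4, 141.1]), [3.1, 3.1])
flake [ 622.2 -212.     6. ] [ 625.6 -213.9    6. ]
```

View pics/c.png

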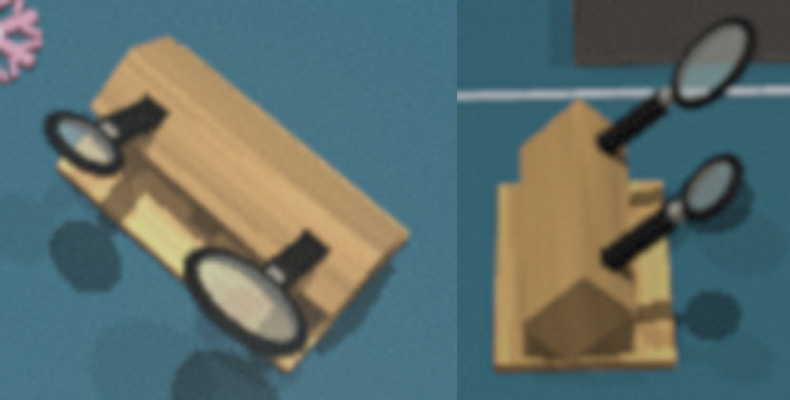

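Run:
```python
from h import *
np.set_printoptions(precision=1,suppress=True)
for p,z in(((236.4,205.4),5),((290.8,204.5),5),((237.3,150),5),((263.7,178.4),93),((261.3,125),93)):print(onz("side",p,z))
# scene ridge ends (168,37),(408,236) in crop /3.81
for p in((168,37),(408,236)):print("ridge sc",onz("scene",(p[0]/3.81+295,p[1]/3.81+225),93))
s=lambda x,y:("side",((x-457)/3.333+225,y/3.333+95)); c=lambda x,y:("scene",(x/3.81+295,y/3.81+225))
print("Lc",tri(c(246,301),s(713,62)))   # lens
print("Lneck",tri(c(274,276),s(666,98)))
print("Lmouth",tri(c(313,243),s(607,145)))
print("Sc",tri(c(85,142),s(712,187)));print("Sneck",tri(c(110,130),s(676,210)));print("Smouth",tri(c(153,107),s(611,258)))
```

```text
[491.8 121.    5. ]
[621.7 120.2   5. ]
[490.  328.6   5. ]
[558.1 118.1  93. ]
[555.2 318.6  93. ]
ridge sc [530.  133.6  93. ]
ridge sc [529.7 325.5  93. ]
Lc (array([652.4, 287.1, 149.1]), [1.4, 1.4])
Lneck (array([618.5, 286. , 118.6]), [1.7, 1.7])
Lmouth (array([572.3, 285.1,  78.3]), [4.5, 4.5])
Sc (array([642.7, 156.5, 140.2]), [2.3, 2.3])
Sneck (array([618.7, 157. , 120.2]), [2.4, 2.4])
Smouth (array([572.6, 155.7,  79.4]), [3.8, 3.8])
```

step_arm([
  [0,0,-3,8.59,9.4],
  [0,0,-3,8.59,9.4],
  [0,0,-1,1.6,9.4],
  [2.3,-4.4,0,0,9.4],
  [2.3,-4.4,0,0,9.4],
  [2.3,-4.4,0,0,9.4],
  [2.3,-4.4,0,0,9.4],
  [2.3,-4.4,0,0,9.4],
  [2.3,-4.4,0,0,9.4],
  [2.3,-4.4,0,0,9.4],
])

```text
time_s: 1.5
position: [338.3, -210.8, 274.8]
tcp_rot: [-3.142, -0.003, -0.0]
ft_force: [0.3, 0.1, 0.0]
opening: 1.0
finger_force: 0.0
```

step_arm([
  [2.3,-4.4,0,0,9.4],
  [2.3,-4.4,0,0,9.4],
  [2.3,-4.4,0,0,9.4],
  [2.3,-4.4,0,0,9.4],
  [2.3,-4.4,0,0,9.4],
  [2.3,-4.4,0,0,9.4],
  [2.3,-4.4,0,0,9.4],
  [2.3,-4.4,0,0,9.4],
  [0,0,0,0,9.4],
])

```text
time_s: 2.4
position: [522.9, 144.0, 272.3]
tcp_rot: [-3.14, -0.015, 0.006]
ft_force: [0.1, -0.1, -1.1]
opening: 1.003
finger_force: 0.0
```

step_arm([
  [2.3,-4.4,0,0,9.4],
  [2.3,-4.4,0,0,9.4],
  [2.3,-4.4,0,0,9.4],
  [0.8,-1.0,0,0.2,9.4],
  [0,0,0,0,9.4],
  [0,0,0,0,9.4],
])

```text
time_s: 3.0
position: [598.8, 280.1, 274.9]
tcp_rot: [3.14, -0.005, -0.002]
ft_force: [-0.0, 0.2, 0.3]
opening: 0.997
finger_force: 0.0
```

Run:
```python
from h import *
np.set_printoptions(precision=2,suppress=True)
c=camera_model("wrist");im=grab_frame("wrist");cv2.imwrite("pics/w1.png",im[:,:,::-1])
o=telemetry.observe();print(o["position"],o["tcp_rot"],o["qpos"],c)
for X in((652.5,287,149),(599.5,286.5,96),(572.5,286,76),(537,286,34)):print(X,proj("wrist",X,c))
print([(d["conf"],d["extent"]) for d in masks_of("wrist","mag_grip")])
```

```text
[598.75 279.75 275.68] [ 3.14 -0.01 -0.  ] [ 0.35  0.34  0.93 -0.    1.87  1.93] {'fx': 350.58467623062575, 'fy': 350.58467623062575, 'cx': 282.30121266718334, 'cy': 209.0411805847869, 'eye': array([667.45, 280.87, 454.21]), 'attitude': array([ 2.09, -2.1 , -0.25])}
(652.5, 287, 149) [274.44 142.58]
(599.5, 286.5, 96) [276.31 191.9 ]
(572.5, 286, 76) [277.18 212.43]
(537, 286, 34) [277.75 231.75]
[(0.82, [229.3, 104.7, 324.8, 219.6]), (0.69, [383.0, 127.7, 458.5, 219.8]), (0.2, [245.9, 161.2, 433.9, 260.4])]
```

View pics/w1.png

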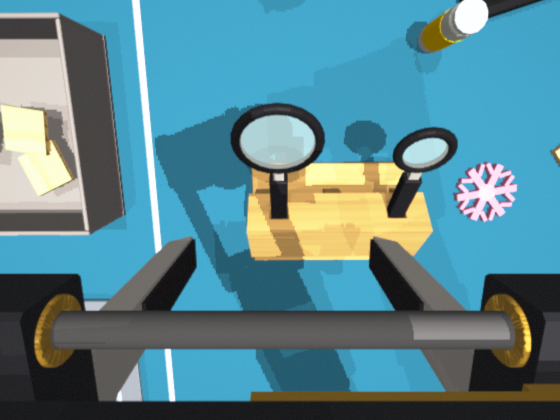

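Wrist view: the larger lens is centred near (277,139) and its handle runs along column 279, so y ≈ 284 with negligible yaw error. Next I descend and grip.

step_arm([
  [0.1,-0.4,4,0,9.4],
  [0.1,0,4,0,9.4],
  [0,0,4,0,9.4],
  [0,0,4,0,9.4],
  [0,0,2,0,9.4],
  [0,0,1.8,0,9.4],
  [0,0,0,0,9.4],
  [0,0,0,0,9.4],
])

```text
time_s: 3.9
position: [601.2, 284.3, 78.5]
tcp_rot: [-3.141, 0.007, -0.001]
ft_force: [-0.3, 0.4, 0.4]
opening: 1.001
finger_force: 0.0
```

Run:
```python
from h import *
im=grab_frame("wrist");cv2.imwrite("pics/w2.png",im[:,:,::-1])
im=grab_frame("side")[60:220,220:400];cv2.imwrite("pics/s2.png",im[:,:,::-1])
```

```text
(no output)
```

View pics/w2.png

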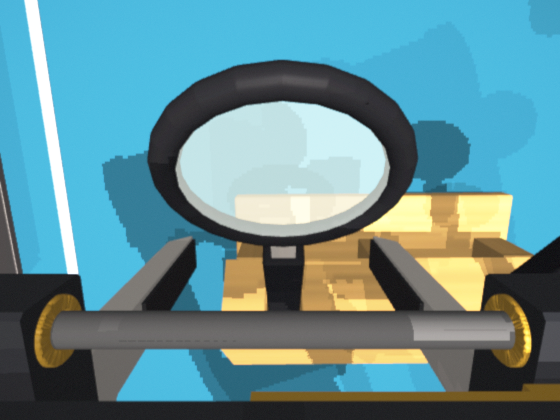

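The handle at (283,275) is centred between the pads, so I close the fingers.

step_arm([
  [0,0,0,0,6],
  [0,0,0,0,4],
  [0,0,0,0,2],
  [0,0,0,0,1],
  [0,0,0,0,1],
  [0,0,0,0,1],
  [0,0,0,0,1],
  [0,0,0,0,1],
])

```text
time_s: 4.8
position: [601.0, 285.3, 77.4]
tcp_rot: [3.141, -0.005, -0.0]
ft_force: [0.7, -0.2, -0.2]
opening: 0.356
finger_force: 0.0
```

step_arm([
  [0,0,0,0,1],
  [0,0,0,0,1],
  [0,0,0,0,1],
  [0,0,0,0,1],
  [0,0,0,0,1],
  [0,0,0,0,1],
])

```text
time_s: 5.4
position: [601.1, 285.0, 77.4]
tcp_rot: [3.141, -0.006, -0.0]
ft_force: [0.3, -1.9, 0.2]
opening: 0.192
finger_force: 29.9
```

step_arm([
  [0.3,0,-0.3,0,1],
  [0.5,0,-0.5,0,1],
  [0.6,0,-0.6,0,1],
  [0.6,0,-0.6,0,1],
  [0.6,0,-0.6,0,1],
  [0.7,0,-0.7,0,1],
  [0.7,0,-0.7,0,1],
  [0.7,0,-0.7,0,1],
  [0.7,0,-0.7,0,1],
  [0,0,0,0,1],
])

```text
time_s: 6.4
position: [657.1, 285.7, 133.6]
tcp_rot: [-3.14, 0.006, -0.006]
ft_force: [0.0, 0.7, -0.1]
opening: 0.186
finger_force: 29.9
```

step_arm([
  [0,0,-1.5,0,1],
  [0,0,-1.5,0,1],
  [-1.5,0,0,0,1],
  [-1.5,0,0,0,1],
  [-1.5,0,0,0,1],
  [-1.2,0,0,0,1],
  [0,0,0,0,1],
  [0,0,0,0,1],
])

```text
time_s: 7.2
position: [598.5, 285.6, 163.0]
tcp_rot: [-3.141, 0.005, -0.004]
ft_force: [-0.2, 0.5, -0.7]
opening: 0.189
finger_force: 29.9
```

Run:
```python
from h import *
np.set_printoptions(precision=1,suppress=True)
im=grab_frame("side");cv2.imwrite("pics/s3.png",cv2.resize(im[50:230,210:390,::-1],(540,540),interpolation=2))
o=telemetry.observe();G=o["position"]+[0,0,19];print(o["position"])
for a in(45,):
  u=np.array([np.cos(np.radians(a)),0,np.sin(np.radians(a))])
  for s in(-88,0,75):print(a,s,(proj("side",G+s*u)-[210,50])*3)
print("ridge",(proj("side",[556,285,93])-[210,50])*3)
```

```text
[598.7 285.4 162.5]
45 -88 [131.  223.8]
45 0 [207.6 158.6]
45 75 [277.1  99.5]
ridge [155.4 249.5]
```

View pics/s3.png

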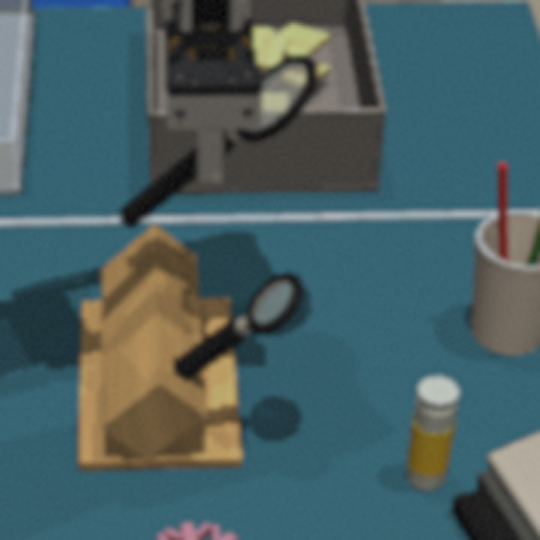

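The magnifier is held rigidly at 45° with its foot at crop (131,220), above the ridge at (155,240). Next I pivot it about the ridge.

step_arm([
  [0.1,0,1.5,0,1],
  [0.1,0,1.4,0,1],
  [0,0,0.5,0,1],
  [0.4,0,0.38,0,1],
  [0.4,0,0.38,0,1],
  [0.33,0,0.44,0,1],
  [0.33,0,0.44,0,1],
  [0.26,0,0.48,0,1],
  [0.26,0,0.48,0,1],
  [0,0,0,0,1],
])

```text
time_s: 8.25
position: [621.1, 285.2, 101.3]
tcp_rot: [-3.141, 0.006, -0.003]
ft_force: [-0.0, 0.0, 1.0]
opening: 0.19
finger_force: 30.0
```

step_arm([
  [0.18,0,0.5,0,1],
  [0.15,0,0.5,0,1],
  [0.1,0,0.5,0,1],
  [0.05,0,0.5,0,1],
  [0,0,0,0,1],
])

```text
time_s: 8.75
position: [624.4, 285.1, 80.2]
tcp_rot: [3.141, -0.006, -0.002]
ft_force: [1.0, 0.6, 2.1]
opening: 0.188
finger_force: 30.0
```

Run:
```python
from h import *
np.set_printoptions(precision=1,suppress=True)
im=grab_frame("side");cv2.imwrite("pics/s4.png",cv2.resize(im[50:230,210:390,::-1],(540,540),interpolation=2))
o=telemetry.observe();G=o["position"]+[0,0,19];print(o["position"],o["ft_force"])
for a in(0,10,45):
  u=np.array([np.cos(np.radians(a)),0,np.sin(np.radians(a))])
  for s in(-88,0,75,115):print(a,s,(proj("side",G+s*u)-[210,50])*3)
```

```text
[624.3 285.1  80.5] [ 0.6 -0.7 -0.2]
0 -88 [131.5 243.5]
0 0 [237.9 241.7]
0 75 [328.3 240.1]
0 115 [376.5 239.2]
10 -88 [133.6 258.2]
10 0 [237.9 241.7]
10 75 [327.9 227.4]
10 115 [376.3 219.7]
45 -88 [163.6 301.5]
45 0 [237.9 241.7]
45 75 [305.1 187.5]
45 115 [342.5 157.4]
```

View pics/s4.png

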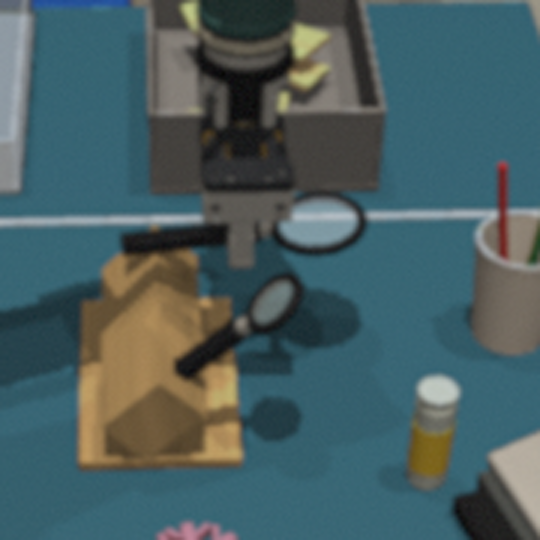

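The handle is now about 6° short of level (foot at (123,242), lens at (320,222)). I'll press 8 mm more, then lift off.

step_arm([
  [0,0,0.4,0,1],
  [0,0,0.4,0,1],
  [0,0,0,0,1],
  [0,0,-2,0,1],
  [0,0,-3,0,1],
  [0,0,-3,0,1],
  [0,0,0,0,1],
  [0,0,0,0,1],
])

```text
time_s: 9.6
position: [624.4, 285.2, 152.8]
tcp_rot: [3.141, -0.005, -0.001]
ft_force: [-0.3, 0.1, -1.1]
opening: 0.187
finger_force: 30.0
```

Run:
```python
from h import *
np.set_printoptions(precision=1,suppress=True)
im=grab_frame("side");cv2.imwrite("pics/s5.png",cv2.resize(im[20:200,210:390,::-1],(540,540),interpolation=2))
o=telemetry.observe();G=o["position"]+[0,0,19];print(o["position"],o["ft_force"],o["qpos"])
for a in(0,10):
  u=np.array([np.cos(np.radians(a)),0,np.sin(np.radians(a))])
  for s in(-88,0,75):print(a,s,(proj("side",G+s*u)-[210,20])*3)
```

```text
[623.6 284.9 151.1] [ 0.2 -1.3 -2.2] [ 0.3  0.4  1.1 -0.   1.6  1.9]
0 -88 [128.2 262.4]
0 0 [238.8 260.5]
0 75 [332.8 259. ]
10 -88 [130.4 278.2]
10 0 [238.8 260.5]
10 75 [332.4 245.3]
```

View pics/s5.png

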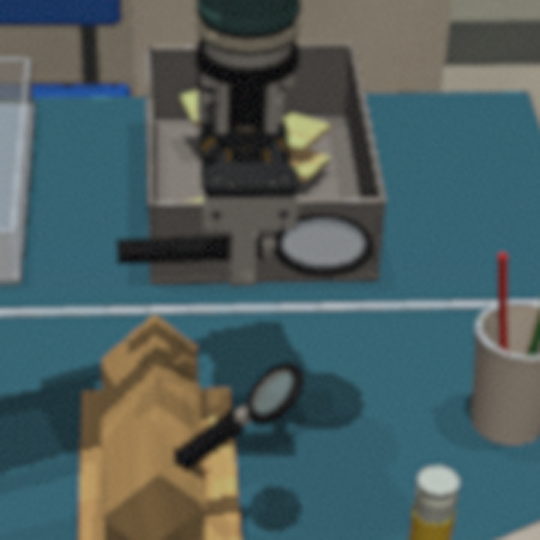

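The lens is now level to about 1°. I raise it over the small magnifier, carry it to the snowflake and lower it.

step_arm([
  [0,0,-2,0,1],
  [0,0,-3,0,1],
  [0,0,-3,0,1],
  [0,0,-2,0,1],
  [-0.5,2,0,0,1],
  [-0.6,4,0,0,1],
  [-0.6,4,0,0,1],
  [-0.6,4,0,0,1],
  [-0.6,4,0,0,1],
  [-0.6,4,0,0,1],
])

```text
time_s: 10.65
position: [587.4, 63.9, 250.0]
tcp_rot: [3.141, -0.005, -0.009]
ft_force: [-0.0, -0.1, -0.4]
opening: 0.188
finger_force: 30.0
```

step_arm([
  [-0.6,4,0,0,1],
  [-0.6,4,0,0,1],
  [-0.6,4,0,0,1],
  [-0.6,4,0,0,1],
  [-0.6,4,0,0,1],
  [-0.6,4,0,0,1],
  [0,2,0,0,1],
  [0,0,0,0,1],
])

```text
time_s: 11.45
position: [550.5, -197.0, 249.7]
tcp_rot: [-3.14, 0.012, 0.009]
ft_force: [-0.0, 0.2, -0.9]
opening: 0.191
finger_force: 30.0
```

step_arm([
  [0.3,1.6,1.5,0,1],
  [0,0,3,0,1],
  [0,0,3,0,1],
  [0,0,3,0,1],
  [0,0,3,0,1],
  [0,0,2,0,1],
  [0,0,1,0,1],
  [0,0,0,0,1],
  [0,0,0,0,1],
])

```text
time_s: 12.35
position: [555.4, -210.4, 88.8]
tcp_rot: [3.141, -0.004, 0.001]
ft_force: [0.1, 0.1, -0.3]
opening: 0.186
finger_force: 30.0
```

Run:
```python
from h import *
np.set_printoptions(precision=1,suppress=True)
o=telemetry.observe();G=o["position"]+[0,0,19];print(o["position"],o["qd"])
a=grab_frame("side");b=grab_frame("scene")
A=(200,260);B=(150,130)
cv2.imwrite("pics/f.png",np.hstack([cv2.resize(a[260:400,200:340,::-1],(400,400),interpolation=2),cv2.resize(b[120:260,150:290,::-1],(400,400),interpolation=2)]))
k=400/140
for s in(-88,0,71):
  X=G+[s,0,0];print(s,(proj("side",X)-[200,260])*k,(proj("scene",X)-[150,120])*k+[400,0])
print((proj("side",[624,-213,6])-[200,260])*k,(proj("scene",[624,-213,6])-[150,120])*k+[400,0])
```

```text
[ 555.4 -210.4   88.8] [-0. -0. -0. -0. -0.  0.]
-88 [ 46.6 101.7] [718.7  60.2]
0 [185.4  98.3] [651.9 110.6]
71 [296.9  95.6] [595.3 153.5]
[287.8 186.3] [608.6 209.7]
```

View pics/f.png

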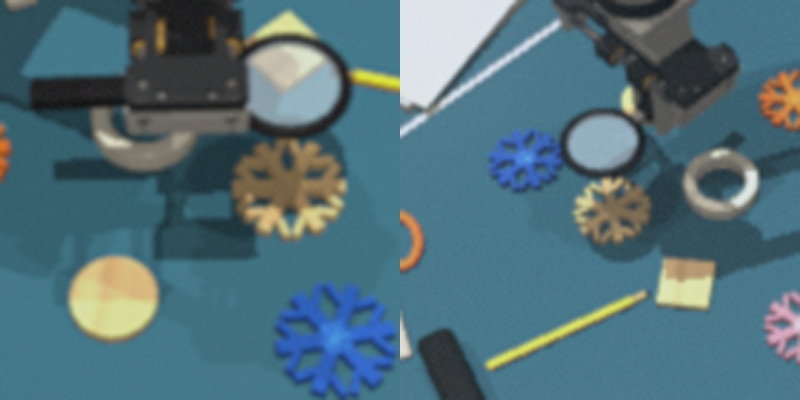

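Run:
```python
from h import *
np.set_printoptions(precision=1,suppress=True)
k=140/400
s=lambda x,y:("side",(200+x*k,260+y*k));c=lambda x,y:("scene",(150+(x-400)*k,120+y*k))
print(tri(s(294,86),c(603,142)),tri(s(290,188),c(612,210)))
print(tri(s(32,92),c(742,138)) , onz(*s(290,188),6),onz(*c(612,210),6))
```

```text
(array([ 620.6, -209.1,  118.7]), [3.7, 3.7]) (array([ 623.4, -212.1,    3.9]), [2.4, 2.4])
(array([ 465.4, -161.9,   39.5]), [16.8, 16.8]) [ 625.4 -214.4    6. ] [ 621.8 -210.2    6. ]
```

Lens at about (621,−209,119) against the flake at (623,−212), and it is level. One small correction, then I hand in.

step_arm([
  [0.1,0.1,0.5,0,1],
  [0.1,0.2,0.5,0,1],
  [0,0,0,0,1],
  [0,0,0,0,1],
  [0,0,0,0,1],
])

```text
time_s: 12.95
position: [557.0, -213.7, 78.5]
tcp_rot: [3.141, -0.006, 0.0]
ft_force: [0.1, -1.0, -0.1]
opening: 0.183
finger_force: 30.0
```

```bash
python3 -c "
from station import *
o=telemetry.observe();print(o['position'],o['finger_force'],o['qd'].round(3));print(finish_job())"
```

```text
[ 556.97712057 -213.67025728   78.54423073] 29.999880194664 [ 0.001 -0.002 -0.003 -0.001 -0.001  0.   ]
the job is handed in; nothing more can be done
None
```

The job is handed in at about 13 s of arm time: the larger magnifier is held still by its handle, lens level to about 1° and about 11 cm above the table, centred within about 5 mm of the snowflake by the camera estimates; nothing else was seen to move, and the judge's result was not returned.

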